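Push the blue-capped tube rack onto the centrifuge loading spot

ROBOT

A 6-joint arm with a two-finger parallel gripper is mounted at the origin on the work surface. World frame = base frame: x ahead of the robot, y to its left, z up, the work surface at z = 0. Lengths are in mm, angles in rad, forces in N, time in s.
With the tool pointing down it reaches from about 275 to 725 mm from the base axis. Payload 5.6 kg.
Tool frame: the origin (TCP) lies midway between the tips of the shut fingers; the grasp point (between the pads) lies 19 mm behind it; z points along the fingers, y is the line along which they close (so a half turn about z gives the same grasp; the last joint's range is limited). The gripper opens to 85 mm and grips with 20 to 120 N. Pads are 22 mm wide; open, the fingers measure 114 mm over their backs; the gripper's body (76 mm by 85 mm) begins 54 mm behind the grasp point. The pads swing forward as they close: fully open they stand 13 mm farther back than shut.
Start: joints at [1.468, 0.255, 0.108, 0, -1.424, -0.285], TCP at [207.957, 509.163, 231.283] pointing down, gripper open.
Joint ranges: [-2.95, 2.95], [-1.21, 1.97], [-1.09, 1.5], [-2.87, 1.71], [-2.94, -0.07], [-3.05, 3.05]. Speed limits (rad/s): [2.57, 2.57, 3.14, 3.14, 3.14, 3.14].

INTERFACE

Orientations are given as a unit quaternion [w, x, y, z].
In Python, from cell import env gives the robot as it stands.
- The arm moves only by the tool send_rows, never from a script. Its argument "steps" is a list of rows, each a list of 7 numbers: the shift along the world's x, y, z in mm, then the turn, a rotation vector about the world's x, y, z in degrees, then the opening, from -1 (shut) to 1 (fully open). A call has 1 to 10 rows; each row is the pose to reach, as a shift and turn from the pose commanded when the call began; what a row does not reach only later rows make up. A row lasts 1/12 s, in which the tool goes at most 41.7 mm and 7.16 degrees, less where a joint would pass 70% of its speed; a pose out of reach is approached as far as the arm can. A call with a gripper value outside its range is refused whole. The fingers move at their own pace and stop on an object; "newtons" is the grip in N (left out, the last holds). Time passes only in rows, so rows that repeat a pose let the fingers close. It gives the time, the measured TCP pose, the force, the opening and the grip force at its end, in the units of the state.
- env.get_obs(): the state, without advancing time (a new reading comes with each control period).
- env.read_camera(name): name is "side" or "top"; returns the picture (480x640x3 uint8, red, green, blue); there is no depth.
- env.camera_info(name): a dict with "fx", "fy", "cx", "cy" (pixels), "D" ([k1, k2, p1, p2, k3] as OpenCV has them; the pictures are not rectified), "eye" and "rotation" of the camera in the world. Camera axes: x right, y up, looking along -z (the intrinsics and any distortion apply to the point x, -y, -z); pixel columns grow to the right and rows downward; lengths in mm; the calibration is good to about 2 mm. A picture is of the moment at which its call begins. camera_info takes no time and is no camera call.
- env.sign_off(): hands the job in; it is judged then, once.
The state is a dict: "clock": time; "joint_pos": joint angles; "joint_velocities": joint speeds; "joint_efforts": joint torques, N m; "eef_pos": TCP position; "ee_rot": TCP orientation; "ft_force": force on the tool from outside, world axes, zero at the start; "torque": the same for the moment, N m; "finger_gap": finger opening in mm; "grip_force": force on a finger pad.
Only numpy, scipy, OpenCV 4.12 (cv2) and the standard library are available. Lean on these libraries where they do the work, as an engineer would, in place of code of your own. Each camera call takes 0.05 s, during which the arm holds its last target. There are 200 camera calls.

TASK

Slide the black rack with the blue-capped tubes across the bench, without lifting or tipping it, until it lies inside the green tape outline, squared up with it. Leave the rack with the red caps and the amber jar where they stand.

Things in the scene. Friction and masses are not known exactly. Their poses are not given: they have to be found in the camera images.
- blue_rack: Loose black rack, 90 mm along x, 130 along y, 45 high, about 0.45 kg, with blue-capped tubes fixed in mid-top (within 18 mm of centre in x, 57 in y; caps reach 68 mm up). Slides flat, stays where left. Too wide to grasp: push low on its plain sides. Origin: centre of underside. Starts left or right of the outline and nearer the robot, x axis within 12 degrees of world x.
- spot: Target: rectangle of green tape flat on the bench (no height), inner opening 124 mm along x by 164 along y, tape 14 mm wide. Origin: its centre, at bench height; x points away from the robot, within 8 degrees of world x. The rack belongs here with its long side along the long side of the rectangle, either way round.
- red_rack: A bystander: the same black rack (90 x 130 x 45 mm, caps up to 68 mm) but with eight red-capped tubes, standing loose on the other side of the outline. Origin and axes as for the blue-capped rack. Not to be moved.
- jar: A bystander: loose amber jar with a white cap, 56 mm across and 85 mm high, standing beyond the outline as seen from the robot. Origin: centre of its underside. Not to be moved.

How it is judged (in metres and radians):
At the end, for the whole second after the job is handed in: The blue-capped rack stands flat and at rest on the bench inside the green outline: its centre within 20 mm of the outline's centre along each of the outline's axes and its sides within 14 degrees of the outline's; the red-capped rack and the jar are within 15 mm of where they started (x of blue_rack in the frame of spot between -0.02 and 0.02 m and y of blue_rack in the frame of spot between -0.02 and 0.02 m and angle between the x axis of blue_rack and the x axis of spot, either way round below 0.25 rad and angle between blue_rack's own z axis and vertical below 0.1 rad and height (world z) of blue_rack below 0.006 m and linear speed of blue_rack below 0.02 m/s and distance of each of red_rack, jar from where it was at the start of the episode below 0.015 m); the robot touches nothing.
It fails at once if the blue-capped rack is lifted more than 15 mm off the bench (height (world z) of blue_rack above 0.015 m).
It fails at once if the blue-capped rack is tipped by more than 17 degrees (angle between blue_rack's own z axis and vertical above 0.3 rad).
It fails at once if the red-capped rack is moved more than 15 mm (distance of red_rack from where it was at the start of the episode above 0.015 m).
It fails at once if the jar is moved more than 15 mm (distance of jar from where it was at the start of the episode above 0.015 m).
It also fails if it takes over 54 s, if anything falls off the work surface, if the arm or the gripper's body presses on something with over 40 N, if the wrist force passes 120 N, or if a joint passes its speed limit or range.

## Working session

There is one attempt and no reset: what is moved stays moved. The work goes in short steps, Python scripts to look and compute and a tool call to move; the robot and the scene stay as the last step left them, time stands still between calls to the robot, and variables do not carry over. Pictures are saved under pics/ and viewed, at most 10 in all, crops included, and the job is handed in when it is done.

Besides the shell and the picture viewer there is one more tool, called as name(argument=value, ...) on one line, values as JSON. send_rows: Moves the arm, as the interface text tells. Its arguments: {"type":"object","properties":{"steps":{"type":"array"},"newtons":{"type":"number"}},"required":["steps"]}

```bash
mkdir -p pics; python3 - <<'E'
from cell import env
import cv2
for n in("top","side"):
    im=env.read_camera(n); cv2.imwrite(f"pics/{n}0.png",im[:,:,::-1]); print(env.camera_info(n))
print(env.get_obs())
E
```

```text
{'fx': 543.456739425928, 'fy': 543.456739425928, 'cx': 317.38955650814086, 'cy': 241.06908880994723, 'D': array([-0.00067022,  0.        ,  0.        ,  0.        ,  0.        ]), 'eye': array([ 460.10832097,   -2.59507994, 1025.15790192]), 'rotation': array([ 0.70913672,  0.0525673 , -0.03729592, -0.7021188 ])}
{'fx': 435.0549246651035, 'fy': 435.0549246651035, 'cx': 319.51515378415246, 'cy': 236.66643161142224, 'D': array([-0.10066921,  0.        ,  0.        ,  0.        ,  0.        ]), 'eye': array([518.19841571, 635.75385532, 535.97173075]), 'rotation': array([-0.06388836, -0.03322874,  0.44265696,  0.89379469])}
{'clock': 0.1, 'joint_pos': array([ 1.46762047e+00,  2.55695566e-01,  1.07148328e-01, -3.95370694e-04,
       -1.42392744e+00, -2.84600684e-01]), 'joint_velocities': array([-1.07220888e-03, -1.94188887e-03,  2.96983740e-03,  9.82147001e-04,
       -5.19258362e-05, -4.91991838e-04]), 'joint_efforts': array([-2.11680555e-03, -3.87604380e+01,  2.38474542e+01,  5.37788898e+00,
       -3.76465017e-03, -2.04454970e-06]), 'eef_pos': array([207.76306988, 508.77138317, 230.49195063]), 'ee_rot': array([ 8.53436942e-04,  9.81256509e-01, -1.92704232e-01, -1.18709633e-04]), 'ft_force': array([ 0.27622641, -0.12700519, -0.0419563 ]), 'torque': array([0.01694318, 0.01688766, 0.00263827]), 'grip_force': 0.0, 'finger_gap': 85.203114424838}
```

View pics/top0.png

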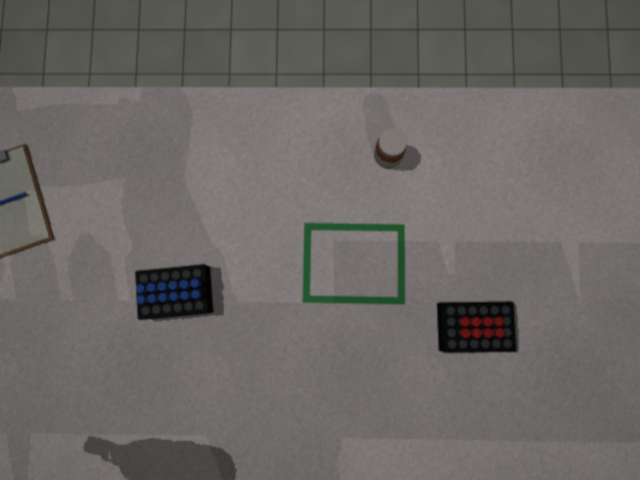

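View pics/side0.png

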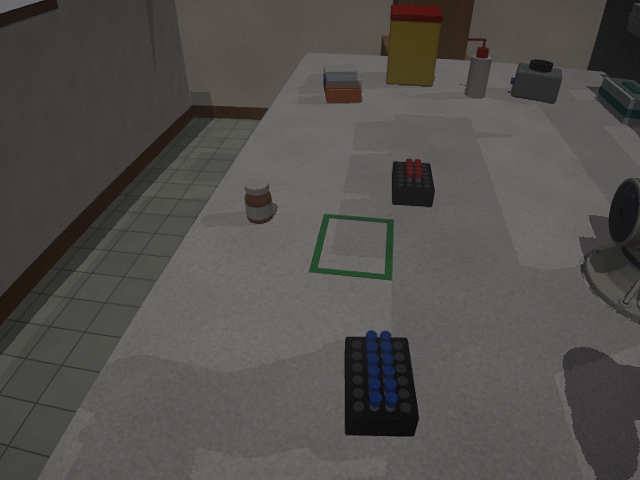

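The top view shows the blue rack at about (175,292), the outline at (354,263), the red rack at (477,327) and the jar at (391,148). The side view agrees: the path between the rack and the outline is clear.

```bash
cat > h.py <<'E'
from cell import env
import cv2, numpy as np
from scipy.spatial.transform import Rotation as R
I=env.camera_info("top")
K=np.array([[I["fx"],0,I["cx"]],[0,I["fy"],I["cy"]],[0,0,1]])
w,x,y,z=I["rotation"]; M=R.from_quat([x,y,z,w]).as_matrix()
def cast(p,z):
    u=cv2.undistortPoints(np.float32(p).reshape(-1,1,2),K,I["D"]).reshape(-1,2)
    d=np.c_[u[:,0],-u[:,1],-np.ones(len(u))]@M.T
    return I["eye"]+d*((z-I["eye"][2])/d[:,2])[:,None]
def rect(mask,z,box=None):
    if box:
        m=np.zeros_like(mask); a,b,c,d=box; m[b:d,a:c]=mask[b:d,a:c]; mask=m
    cs=cv2.findContours(mask,cv2.RETR_EXTERNAL,cv2.CHAIN_APPROX_NONE)[0]
    c=max(cs,key=cv2.contourArea)
    p=cast(c,z)[:,:2]
    (cx,cy),(a,b),t=cv2.minAreaRect(p.astype(np.float32))
    return round(cx,1),round(cy,1),round(a),round(b),round((t+45)%90-45,1)
def look(name=None,box=None):
    im=env.read_camera("top"); hsv=cv2.cvtColor(im,cv2.COLOR_RGB2HSV)
    if name: cv2.imwrite(f"pics/{name}.png",im[:,:,::-1])
    k=np.ones((5,5),np.uint8)
    blue=cv2.inRange(hsv,(105,130,50),(130,255,255))
    green=cv2.inRange(hsv,(45,90,40),(85,255,255))
    dark=(im.max(2)<50).astype(np.uint8)*255
    close=lambda m:cv2.morphologyEx(m,cv2.MORPH_CLOSE,np.ones((9,9),np.uint8))
    out=dict(green=rect(green,0),caps=rect(close(blue),57,box),
      blue=rect(close(cv2.bitwise_or(dark,blue)),22.5,box))
    red=cv2.inRange(hsv,(0,130,50),(8,255,255))|cv2.inRange(hsv,(172,130,50),(180,255,255))
    out["red"]=rect(close(dark|red),22.5,(420,280,540,370))
    return out
E
python3 - <<'E'
from h import *
print(look(box=(120,240,300,340)))
print(cast([[391,148]],70))
w,x,y,z=env.get_obs()["ee_rot"];print(R.from_quat([x,y,z,w]).as_matrix().round(3))
E
```

```text
{'green': (550.3, -47.8, 188, 149, -0.4), 'caps': (491.8, 285.4, 35, 112, 5.8), 'blue': (491.2, 283.7, 92, 140, 6.3), 'red': (434.0, -270.3, 90, 140, 0.7)}
[[ 752.81386638 -112.34048029   70.        ]]
[[ 0.926 -0.378 -0.   ]
 [-0.378 -0.926 -0.001]
 [ 0.     0.001 -1.   ]]
```

Outline at (550,−48), yaw −0.4°. Blue rack at (491,285), yaw about 6°. I'll push −y with both fingers spread along x, then push +x.

send_rows(steps=[[28, -11, -8, 0, 0, -7, 0], [57, -22, -16, 0, 0, -14, 0], [85, -33, -24, 0, 0, -20, 0], [114, -44, -32, 0, 0, -27, 0], [142, -55, -40, 0, 0, -34, 0], [170, -60, -50, 0, 0, -41, 0], [200, -70, -60, 0, 0, -48, 0], [230, -80, -70, 0, 0, -55, 0], [260, -90, -80, 0, 0, -62, 0], [284, -105, -80, 0, 0, -68, 0]])

```text
clock: 0.98
eef_pos: [492.7, 402.9, 147.9]
ee_rot: [-0.002, -0.703, 0.711, 0.0]
ft_force: [0.7, 0.9, -0.7]
finger_gap: 42.5
grip_force: 0.0
```

send_rows(steps=[[0, 0, -30, 0, 0, 0, 0], [0, 0, -60, 0, 0, 0, 0], [0, 0, -90, 0, 0, 0, 0], [0, 0, -115, 0, 0, 0, 0], [0, 0, -130, 0, 0, 0, 0], [0, 0, -134, 0, 0, 0, 0], [0, 0, -134, 0, 0, 0, 0]])

```text
clock: 1.57
eef_pos: [491.3, 403.3, 15.8]
ee_rot: [-0.002, -0.706, 0.708, -0.0]
ft_force: [-0.5, 0.5, 1.4]
finger_gap: 42.7
grip_force: 0.0
```

```bash
cat > s.py <<'E'
from h import *
o=env.get_obs();w,x,y,z=o["ee_rot"];m=R.from_quat([x,y,z,w]).as_matrix()
print(o["clock"],o["eef_pos"].round(1),"tool y deg",np.degrees(np.arctan2(m[1,1],m[0,1])).round(2),o["finger_gap"],o["ft_force"].round(1),o["joint_pos"].round(2))
E
python3 s.py
```

```text
1.5667 [491.3 403.3  15.8] tool y deg 179.78 42.66098450211516 [-0.5  0.5  1.4] [ 0.93  0.56  0.01 -0.   -1.02 -0.94]
```

send_rows(steps=[[0, -10, 0, 0, 0, 0, 0], [0, -20, 0, 0, 0, 0, 0], [0, -30, 0, 0, 0, 0, 0], [0, -38, 0, 0, 0, 0, 0], [0, -46, 0, 0, 0, 0, 0], [0, -54, 0, 0, 0, 0, 0], [0, -62, 0, 0, 0, 0, 0], [0, -70, 0, 0, 0, 0, 0], [0, -80, 0, 0, 0, 0, 0], [0, -90, 0, 0, 0, 0, 0]])

```text
clock: 2.4
eef_pos: [492.0, 313.7, 17.5]
ee_rot: [0.0, -0.706, 0.708, 0.0]
ft_force: [0.2, 2.6, 2.5]
finger_gap: 42.6
grip_force: 1.4
```

send_rows(steps=[[0, -10, 0, 0, 0, 0, 0], [0, -20, 0, 0, 0, 0, 0], [0, -30, 0, 0, 0, 0, 0], [0, -40, 0, 0, 0, 0, 0], [0, -50, 0, 0, 0, 0, 0], [0, -60, 0, 0, 0, 0, 0], [0, -70, 0, 0, 0, 0, 0], [0, -80, 0, 0, 0, 0, 0], [0, -90, 0, 0, 0, 0, 0], [0, -100, 0, 0, 0, 0, 0]])

```text
clock: 3.23
eef_pos: [491.9, 213.1, 17.3]
ee_rot: [-0.0, -0.706, 0.708, 0.0]
ft_force: [0.8, 2.8, 1.0]
finger_gap: 42.8
grip_force: 1.5
```

```bash
python3 - <<'E'
import s
from h import *
print(look("p1",(120,200,480,340)))
E
```

```text
3.2333 [491.9 213.1  17.3] tool y deg 179.78 42.814104305821864 [0.8 2.8 1. ] [ 0.7   0.39 -0.28 -0.   -0.9  -0.7 ]
{'green': (550.2, -47.8, 188, 149, -0.4), 'caps': (483.5, 138.0, 34, 111, 0.6), 'blue': (493.0, 202.9, 268, 143, -3.4), 'red': (434.4, -270.2, 89, 139, 1.6)}
```

View pics/p1.png

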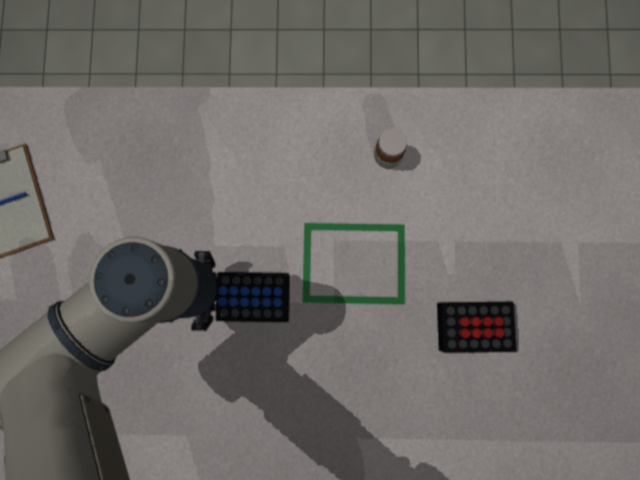

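The rack has squared up against the fingers, with its caps at (252,297) px, which is about (483,138). I'll push 186 mm more in −y.

send_rows(steps=[[0, -10, 0, 0, 0, 0, 0], [0, -20, 0, 0, 0, 0, 0], [0, -30, 0, 0, 0, 0, 0], [0, -40, 0, 0, 0, 0, 0], [0, -50, 0, 0, 0, 0, 0], [0, -60, 0, 0, 0, 0, 0], [0, -70, 0, 0, 0, 0, 0], [0, -80, 0, 0, 0, 0, 0], [0, -90, 0, 0, 0, 0, 0], [0, -100, 0, 0, 0, 0, 0]])

```text
clock: 4.12
eef_pos: [491.8, 113.1, 17.2]
ee_rot: [-0.0, -0.706, 0.708, 0.0]
ft_force: [0.4, 2.4, -1.8]
finger_gap: 42.6
grip_force: 0.7
```

send_rows(steps=[[0, -10, 0, 0, 0, 0, 0], [0, -20, 0, 0, 0, 0, 0], [0, -30, 0, 0, 0, 0, 0], [0, -40, 0, 0, 0, 0, 0], [0, -50, 0, 0, 0, 0, 0], [0, -60, 0, 0, 0, 0, 0], [0, -68, 0, 0, 0, 0, 0], [0, -75, 0, 0, 0, 0, 0], [0, -81, 0, 0, 0, 0, 0], [0, -86, 0, 0, 0, 0, 0]])

```text
clock: 4.95
eef_pos: [492.0, 27.5, 17.3]
ee_rot: [0.0, -0.706, 0.709, -0.0]
ft_force: [-0.2, 1.5, -0.8]
finger_gap: 42.5
grip_force: 0.8
```

```bash
python3 - <<'E'
import s
from h import *
print(look("p2",(120,200,480,340)))
E
```

```text
4.95 [492.   27.5  17.3] tool y deg 179.77 42.49015030745202 [-0.2  1.5 -0.8] [ 0.37  0.32 -0.39  0.   -0.86 -0.38]
{'green': (549.8, -49.5, 149, 187, 0.5), 'caps': (484.7, -62.0, 32, 83, 0.6), 'blue': (481.0, -45.5, 99, 192, 7.0), 'red': (434.0, -269.6, 90, 141, 0.7)}
```

send_rows(steps=[[0, 15, 0, 0, 0, 0, 0], [0, 30, 0, 0, 0, 0, 0], [0, 30, 30, 0, 0, 0, 0], [0, 30, 60, 0, 0, 0, 0], [0, 30, 90, 0, 0, 0, 0], [0, 30, 115, 0, 0, 0, 0]])

```text
clock: 5.5
eef_pos: [492.3, 58.0, 134.6]
ee_rot: [0.0, -0.706, 0.708, -0.001]
ft_force: [0.1, 0.4, -0.6]
finger_gap: 42.8
grip_force: 0.0
```

send_rows(steps=[[-10, 0, 0, 0, 0, 7, 0.6], [-20, 0, 0, 0, 0, 14, 0.6], [-30, 0, 0, 0, 0, 21, 0.6], [-40, 0, 0, 0, 0, 28, 0.6], [-50, 0, 0, 0, 0, 35, 0.6], [-60, 0, 0, 0, 0, 42, 0.6], [-75, 0, 0, 0, 0, 49, 0.6], [-90, 0, 0, 0, 0, 56, 0.6], [-110, 0, 0, 0, 0, 63, 0.6], [-130, 0, 0, 0, 0, 70, 0.6]])

```text
clock: 6.33
eef_pos: [361.2, 57.8, 132.2]
ee_rot: [0.0, 0.985, -0.173, -0.0]
ft_force: [0.2, -0.2, -0.1]
finger_gap: 68.1
grip_force: 0.0
```

send_rows(steps=[[0, -5, 0, 0, 0, 7, 0.6], [0, -10, 0, 0, 0, 14, 0.6], [0, -15, 0, 0, 0, 20, 0.6], [0, -15, 0, 0, 0, 20, 0.6]])

```text
clock: 6.67
eef_pos: [361.8, 42.6, 132.5]
ee_rot: [0.0, 1.0, -0.0, 0.0]
ft_force: [0.7, 0.9, -0.3]
finger_gap: 68.2
grip_force: 0.0
```

```bash
python3 - <<'E'
import s
from h import *
print(look("p3",(280,200,425,340)))
E
```

```text
6.6667 [361.8  42.6 132.5] tool y deg -90.0 68.18461650632902 [ 0.7  0.9 -0.3] [ 0.56 -0.06 -0.51  0.   -1.12  1.02]
{'green': (550.6, -47.7, 188, 149, -0.5), 'caps': (484.6, -49.4, 35, 115, 0.6), 'blue': (484.8, -55.7, 89, 143, 0.6), 'red': (434.3, -270.3, 90, 139, 1.4)}
```

View pics/p3.png

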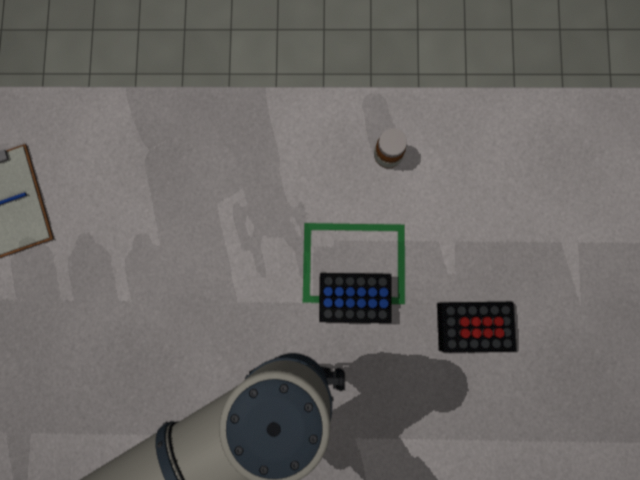

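The rack sits at (355,298) px, already lined up in y with the outline (centre 354 px). About 66 mm in +x remains.

send_rows(steps=[[5, -25, 0, 0, 0, 0, 0.6], [12, -50, 0, 0, 0, 0, 0.6], [20, -75, 0, 0, 0, 0, 0.6], [28, -92, 0, 0, 0, 0, 0.6], [28, -92, -30, 0, 0, 0, 0.6], [28, -92, -60, 0, 0, 0, 0.6], [28, -92, -90, 0, 0, 0, 0.6], [28, -92, -110, 0, 0, 0, 0.6], [28, -92, -117, 0, 0, 0, 0.6], [28, -92, -117, 0, 0, 0, 0.6]])

```text
clock: 7.55
eef_pos: [388.8, -49.1, 14.0]
ee_rot: [0.001, 1.0, -0.003, -0.002]
ft_force: [-0.3, 0.3, 0.3]
finger_gap: 68.3
grip_force: 0.0
```

send_rows(steps=[[8, 0, 0, 0, 0, 0, 0.6], [16, 0, 0, 0, 0, 0, 0.6], [24, 0, 0, 0, 0, 0, 0.6], [32, 0, 0, 0, 0, 0, 0.6], [40, 0, 0, 0, 0, 0, 0.6], [48, 0, 0, 0, 0, 0, 0.6], [56, 0, 0, 0, 0, 0, 0.6], [64, 0, 0, 0, 0, 0, 0.6], [70, 0, 0, 0, 0, 0, 0.6], [75, 0, 0, 0, 0, 0, 0.6]])

```text
clock: 8.38
eef_pos: [465.5, -48.9, 15.1]
ee_rot: [0.0, 1.0, -0.002, -0.0]
ft_force: [-1.9, -0.2, 1.9]
finger_gap: 68.6
grip_force: 1.4
```

```bash
python3 - <<'E'
import s
from h import *
print(look("p4",(280,200,425,340)))
E
```

```text
8.3833 [465.5 -48.9  15.1] tool y deg -90.23 68.63632494044582 [-1.9 -0.2  1.9] [ 0.23  0.29 -0.46  0.   -0.83  1.34]
{'green': (570.1, -48.5, 109, 188, 0.5), 'caps': (532.1, -17.4, 14, 48, 0.5), 'blue': (539.8, -51.8, 54, 133, 0.5), 'red': (433.9, -269.6, 90, 141, 0.6)}
```

View pics/p4.png

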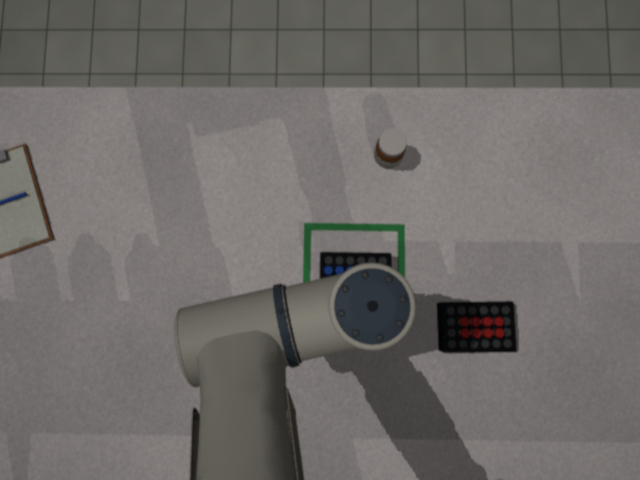

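The rack's top edge moved from row 273 to row 252, about 39 mm, so about 27 mm remains.

send_rows(steps=[[7, 0, 0, 0, 0, 0, 0.6], [14, 0, 0, 0, 0, 0, 0.6], [20, 0, 0, 0, 0, 0, 0.6], [24, 0, 0, 0, 0, 0, 0.6], [27, 0, 0, 0, 0, 0, 0.6], [27, 0, 0, 0, 0, 0, 0.6]])

```text
clock: 8.93
eef_pos: [492.9, -48.8, 15.3]
ee_rot: [0.0, 1.0, -0.002, 0.0]
ft_force: [-0.4, 0.6, 0.3]
finger_gap: 68.0
grip_force: 0.0
```

send_rows(steps=[[-20, 0, 0, 0, 0, 0, 0.6], [-50, 0, 10, 0, 0, 0, 0.6], [-70, 0, 40, 0, 0, 0, 0.6], [-80, 15, 70, 0, 0, 0, 0.6], [-90, 45, 90, 0, 0, 0, 0.6], [-110, 80, 100, 0, 0, 0, 0.6], [-120, 110, 100, 0, 0, 0, 0.6], [-120, 130, 100, 0, 0, 0, 0.6], [-120, 130, 100, 0, 0, 0, 0.6]])

```text
clock: 9.68
eef_pos: [372.6, 84.4, 116.4]
ee_rot: [-0.001, 1.0, 0.0, 0.002]
ft_force: [0.3, 0.2, 0.2]
finger_gap: 68.5
grip_force: 0.0
```

```bash
python3 - <<'E'
import s
from h import *
print(look("p5",(312,232,396,297)))
E
```

```text
9.6833 [372.6  84.4 116.4] tool y deg -90.0 68.51004187231524 [0.3 0.2 0.2] [ 0.64 -0.01 -0.5   0.   -1.07  0.93]
{'green': (550.3, -47.8, 188, 149, -0.4), 'caps': (550.3, -50.3, 36, 114, 0.5), 'blue': (549.1, -51.2, 91, 132, 0.5), 'red': (434.2, -270.2, 90, 139, 1.4)}
```

View pics/p5.png

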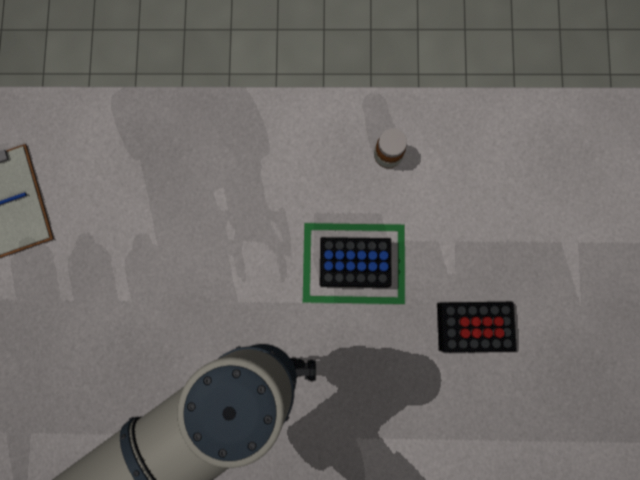

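The rack is centred in the outline at (356,262) px, within about 3 mm and 1°. The red rack and jar haven't moved, and the arm is clear.

```bash
python3 -c "
from cell import env
print(env.sign_off())"
```

```text
the job is handed in; nothing more can be done
None
```

I slid the blue-capped rack into the green outline, within about 3 mm of its centre and 1° of square, left the red rack and jar where they stood, and handed the job in at about 9.7 s; sign-off returned no verdict.

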